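Open the test-bench air valve onto its back-seat

TASK

Lift the yellow lock-out cover off the valve and set it down gently, upright, inside the blue tray. Then open the valve: turn the red handwheel counter-clockwise, letting your hand rise with it so that you neither pull nor push on the spindle, until the stem comes up snug against its inner back-seat, found by feel as the wheel stiffens; do not force it beyond snug. Let go, and leave everything else on the bench where it is.

Things in the scene. Friction and masses are not known exactly. Their poses are not given: they have to be found in the camera images.
- valve: Brass globe valve on a 200 x 90 mm aluminium base plate, fixed to the bench. Origin on the bench under the valve's vertical stem axis; x along the brass pipe, z up. On it a round brass flange of 80 mm diameter (top 93 mm above the bench, carries the cover) and above that a gland nut of 24 mm diameter up to 103 mm.
- wheel_grip (a point): Centre of the red handwheel, on the stem axis and half-way up its rim. The wheel is a solid disc, 54 mm diameter, 16 mm high, axis vertical; when closed (as at the start) this point is 126 mm above the bench. Counter-clockwise seen from above opens; wheel and spindle then rise 4 mm per radian (25 mm per turn). It stays where it is left.
- cover_knob (a point): Centre of the knob (upright cylinder, 22 mm diameter, 24 mm high) on top of the yellow lock-out cover. The cover (about 90 g) is an upside-down cup, 70 mm outside, 62 mm inside diameter, over the wheel, standing on the brass flange. Its rim is 69 mm below this point, the cup's top 12 mm below. The wheel reaches 46 mm up into it.
- tray_in (a point): Centre of the inner floor of the empty blue tray (150 x 150 mm outside, walls 5 mm thick, 28 mm high, floor 5 mm thick), fixed to the bench; x and y along its sides, z up.
- stem: Inner stem, hidden in the brass body, rises with the wheel. It meets a springy back-seat somewhere 1.9 to 3.3 rad from the start (different each time, not visible). From there the wheel's torque grows by 0.64 N m per rad. Snug: 0.10 to 0.28 N m above free turning (0.16 to 0.44 rad past first contact). Over 0.36 N m above it harms the seat.
- bin: Red bin of small parts, 110 x 140 mm, 55 mm high, origin at the centre of its underside. Bystander, to be left alone.
- wrench: Steel spanner, 180 mm long, lying flat along its x axis. Bystander, to be left alone.
- hammer: Hammer lying along its x axis. Bystander, to be left alone.
- screwdriver: Screwdriver lying along its x axis. Bystander, to be left alone.
- jar: Amber jar, 56 mm diameter, 70 mm high, origin at the centre of its underside. Bystander, to be left alone.
- profile: Aluminium profile offcut, 160 x 40 x 40 mm, long side along its x axis, origin at the centre of its underside. Bystander, to be left alone.
- dial_stand: Dial gauge on a steel block, 60 x 50 mm, about 110 mm high, origin at the centre of its underside. Bystander, to be left alone.
- cover: The yellow lock-out cover itself, origin at the centre of its lower rim, z up (see cover_knob).
- handwheel: The red handwheel, origin on the stem axis at the underside of its rim; turns with the wheel. While it turns freely it resists with a steady friction torque of about 0.40 N m; when the hand pauses, friction may hold a part of that, so compare readings taken in the same way.
- head (a joint): Axial give of the valve's head (gland nut, spindle and handwheel) on its spring, in m, up is positive, 0 at rest: 12 N of pull or push per mm. Over about 24 N (2 mm) up or down strains the gland, so a hand gripping the wheel has to rise with it.
Not all that is in view belongs to the job. There is more than one size of the cover; the job needs the smaller. Of the things that look like the valve, take the one that is farthest to the robot's left at the start.

How it is judged:
On the way, in this order (a step that is already met when the one before it is completed fails the run):
1. the cover stands upright on the tray's floor, let go (x of cover_knob in the frame of tray_in between -0.036 and 0.036 m and y of cover_knob in the frame of tray_in between -0.036 and 0.036 m and z of cover_knob in the frame of tray_in below 0.074 m and angle between cover_knob's own z axis and vertical below 0.1 rad and contact force between the fingers and cover below 0.1 N), for 0.2 s.
2. the stem has come up snug against the back-seat (contact force between stem and anything else between 16 and 82 N), for 0.2 s.
At the end, for the whole second after the job is handed in: The cover stands upright on the floor of the blue tray (tilt under 0.1 rad, rim inside the walls), and the stem, let go, presses on the back-seat with 16 to 82 N (0.06 to 0.33 N m of wheel torque above free turning) (all of step 2 and x of cover_knob in the frame of tray_in between -0.036 and 0.036 m and y of cover_knob in the frame of tray_in between -0.036 and 0.036 m and z of cover_knob in the frame of tray_in below 0.074 m and angle between cover_knob's own z axis and vertical below 0.1 rad); the robot touches nothing.
It fails at once if the back-seat forced: stem pressed on it with over 92 N (0.37 N m above free turning) (contact force between stem and anything else above 92 N).
It fails at once if the cover dropped or thrown (moving at over 0.5 m/s while not held) (linear speed of cover above 0.5 m/s and contact force between the fingers and cover below 0.01 N).
It fails at once if the valve's head pulled or pushed along its axis by over about 24 N (2 mm of give) (value of joint head above 0.002 m or value of joint head below -0.002 m).
It fails at once if a bystander moved by over 20 mm (distance of any of bin, wrench, hammer, screwdriver, jar, profile, dial_stand from where it was at the start of the episode above 0.02 m).
It also fails if it takes over 72 s, if anything falls off the work surface, if the arm or the gripper's body presses on something with over 40 N, if the wrist force passes 120 N, or if a joint passes its speed limit or range.

ROBOT

A 7-joint arm with a two-finger parallel gripper is mounted at the origin on the work surface. World frame = base frame: x ahead of the robot, y to its left, z up, the work surface at z = 0. Lengths are in m, angles in rad, forces in N, time in s.
With the tool pointing down it reaches from about 0.4 to 0.85 m from the base axis. Payload 10.4 kg.
Tool frame: the origin (TCP) lies on the centre line of the jaws, within the pads' length; the fingertips stand 14 mm ahead of it and the grasp point (between the pads) lies 5 mm behind it; z points along the fingers, y is the line along which they close (so a half turn about z gives the same grasp; the last joint's range is limited). The gripper opens to 87 mm and grips with 3 to 60 N. Pads are 19 mm wide; open, the fingers measure 117 mm over their backs; the gripper's body (75 mm by 190 mm) begins 51 mm behind the grasp point.
Start: joints at [-1.147, 0.332, -0.065, 1.46, 0.022, 1.35, -0.088], TCP at [0.27, 0.564, 0.237] pointing down, gripper open.
Joint ranges: [-2.6, 2.6], [-0.5, 2.12], [-1.47, 1.34], [0.16, 2.42], [-1.27, 4.41], [0.06, 2.06], [-2.6, 2.6]. Speed limits (rad/s): [2.22, 2.22, 2.79, 2.79, 3.14, 3.14, 3.14].

INTERFACE

Orientations are given as [roll, pitch, yaw] about the fixed x, y, z axes, in that order (R = Rz(yaw) Ry(pitch) Rx(roll)).
In Python, from station import status, eyes, manip gives the robot as it stands.
- The arm moves only by the tool play_rows, never from a script. Its argument "deltas" is text: rows parted by semicolons, each of 7 numbers parted by spaces: the gripper's target within -1 to 1 (fully open at 1, half-way at 0, shut at -1), then the shift along the world's x, y, z in m, then the turn, a rotation vector about the world's x, y, z in degrees. A call has exactly 10 rows; each row is the pose to reach, as a shift and turn from the pose commanded when the call began; what a row does not reach only later rows make up. A row lasts 1/10 s, in which the tool goes at most 50 mm and 8.59 degrees, less where a joint would pass 70% of its speed; a pose out of reach is approached as far as the arm can. A call with a gripper value outside its range is refused whole. The fingers move at their own pace and stop on an object; "force" is the grip in N (left out, the last holds). Time passes only in rows, so rows that repeat a pose let the fingers close, or fill a call up. It gives the time, the measured TCP pose, the force, the opening and the grip force at its end, in the units of the state.
- status.observe(): the state, without advancing time (a new reading comes with each control period).
- eyes.get_image(name): name is "scene" or "side" or "wrist"; returns a dict with "frame" (480x640x3 uint8, red, green, blue), "depth" (480x640 float32, m along the optical axis (not along the pixel's ray), 0 where there is no reading), "intrinsics" (3x3 intrinsics, pixels), "distortion" ([k1, k2, p1, p2, k3] as OpenCV has them; the pictures are not rectified), "R" (3x3) and "t" (3): a world point X has camera coordinates R X + t; the wrist camera has in their place "T_tool_cam" (4x4, takes a point from camera to tool coordinates, whose origin is the TCP and whose axes are the flange's). Camera axes: x right, y down, z forward; pixel columns grow to the right and rows downward; lengths in m; the calibration is good to about 2 mm. A picture is of the moment at which its call begins: read the wrist's pose just before it.
- manip.sign_off(): hands the job in; it is judged then, once.
The state is a dict: "time_s": time; "joint_pos": joint angles; "dq": joint speeds; "effort": joint torques, N m; "ee_pos": TCP position; "ee_rot": TCP orientation; "wrist_force": force on the tool from outside, world axes, zero at the start; "torque": the same for the moment, N m; "finger_gap": opening from 0.0 (shut) to 1.0 (fully open); "grip_force": force on a finger pad.
Only numpy, scipy, OpenCV 4.12 (cv2) and the standard library are available. Lean on these libraries where they do the work, as an engineer would, in place of code of your own. Each camera call takes 0.05 s, during which the arm holds its last target. There are 200 camera calls.

## Working session

There is one attempt and no reset: what is moved stays moved. The work goes in short steps, Python scripts to look and compute and a tool call to move; the robot and the scene stay as the last step left them, time stands still between calls to the robot, and variables do not carry over. Pictures are saved under pics/ and viewed, at most 10 in all, crops included, and the job is handed in when it is done.

Besides the shell and the picture viewer there is one more tool, called after "Request:" as a command line: name --argument value ..., lists and objects as JSON in quotes. play_rows: Moves the arm, as the interface text tells. Its arguments: {"type":"object","properties":{"deltas":{"type":"string"},"force":{"type":"number"}},"required":["deltas"]}

```bash
mkdir -p pics; cat > h.py <<'E'
import numpy as np, cv2
from station import status, eyes, manip
def grab(n):
    s=status.observe(); d=eyes.get_image(n)
    if n=="wrist":
        from scipy.spatial.transform import Rotation as Ro
        T=np.eye(4); T[:3,:3]=Ro.from_euler('xyz',s["ee_rot"]).as_matrix(); T[:3,3]=s["ee_pos"]
        M=T@np.array(d["T_tool_cam"]); d["R"]=M[:3,:3].T; d["t"]=-M[:3,:3].T@M[:3,3]
    d["R"]=np.array(d["R"]);d["t"]=np.array(d["t"])
    return d
def rays(d,px):
    p=cv2.undistortPoints(np.array(px,float).reshape(-1,1,2),np.array(d["intrinsics"]),np.array(d["distortion"])).reshape(-1,2)
    return np.c_[p,np.ones(len(p))]
def onplane(d,px,z):
    r=rays(d,px)@d["R"]; c=-d["R"].T@d["t"]
    return c+r*((z-c[2])/r[:,2])[:,None]
def cloud(d,mask=None):
    D=d["depth"]; v,u=np.nonzero((D>0)&(mask if mask is not None else True))
    X=rays(d,np.c_[u,v])*D[v,u][:,None]
    return (X-d["t"])@d["R"],u,v
E
python3 - <<'E'
from h import *
print(status.observe())
ims=[]
for n in("scene","side","wrist"):
    d=grab(n); np.savez("pics/"+n,**{k:v for k,v in d.items()}); cv2.imwrite(f"pics/{n}.png",d["frame"][...,::-1])
    print(n,-d["R"].T@d["t"])
E
```

```text
{'time_s': 0.0, 'joint_pos': array([-1.14658686,  0.33287161, -0.06470683,  1.46094067,  0.02164161,
        1.34991234, -0.08852601]), 'dq': array([-6.62580114e-05,  1.12794559e-03, -1.22566424e-03,  1.35570744e-03,
       -2.10046410e-03, -4.76995343e-04,  9.18095781e-04]), 'effort': array([ 2.02211654e-04, -6.23255253e+01,  2.45370035e-02, -3.89890409e+01,
       -6.14008773e-02,  3.98524571e-02,  2.25814460e-04]), 'ee_pos': array([0.26990967, 0.56330255, 0.23575444]), 'ee_rot': array([-3.14016133e+00,  1.05543693e-04,  2.69479383e+00]), 'wrist_force': array([ 0.45667324, -0.4338899 , -0.09220135]), 'torque': array([-0.00883903, -0.04108589, -0.00294893]), 'grip_force': 0.0, 'finger_gap': 1.0026860589503586}
scene [1.39429639 0.13336074 1.20053447]
side [ 0.15469126 -0.88611078  0.84716006]
wrist [0.1970965  0.59859373 0.3841755 ]
```

View pics/scene.png

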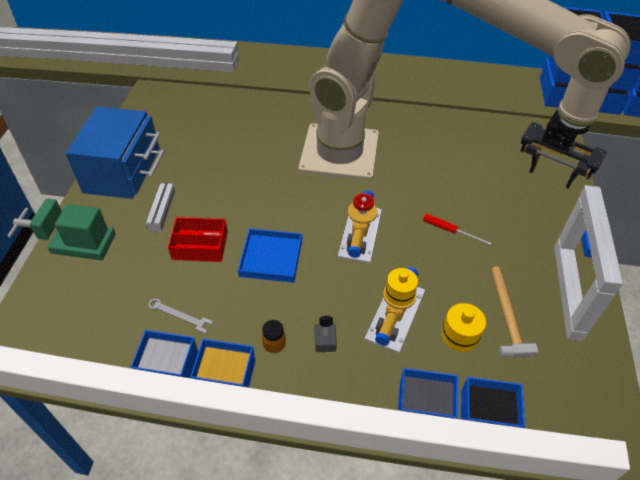

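View pics/side.png

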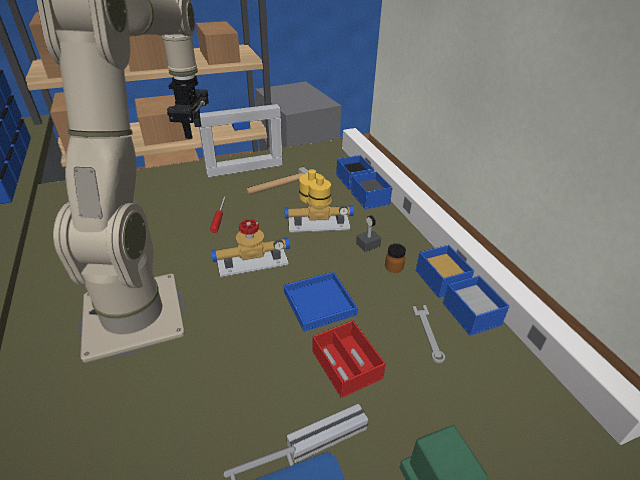

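The scene view shows the covered valve at about (400,290), a loose bigger cover at (464,325), the tray at (271,255) and a bare decoy valve at (362,210). The side view agrees: covered valve at (319,200), tray at (320,300).

```bash
cat > loc.py <<'E'
from h import *
def load(n): return dict(np.load(f"pics/{n}.npz"))
def hsv(d): return cv2.cvtColor(d["frame"],cv2.COLOR_RGB2HSV)
def circ(P):
    A=np.c_[2*P[:,:2],np.ones(len(P))]; s=np.linalg.lstsq(A,(P[:,:2]**2).sum(1),rcond=None)[0]
    return s[:2],np.sqrt(s[2]+s[:2]@s[:2])
if __name__=="__main__":
  for n in("scene","side"):
    d=load(n); H=hsv(d); 
    yel=(H[...,0]>20)&(H[...,0]<34)&(H[...,1]>150)&(H[...,2]>110)
    P,u,v=cloud(d,yel)
    for nm,(lo,hi) in dict(knob=(.19,.25),top=(.165,.1855),low=(.10,.16)).items():
        q=P[(P[:,2]>lo)&(P[:,2]<hi)]
        if len(q)>5: print(n,nm,len(q),q.min(0).round(4),q.max(0).round(4),np.median(q,0).round(4))
    blu=(H[...,0]>100)&(H[...,0]<125)&(H[...,1]>120)
    k,l,st,c=cv2.connectedComponentsWithStats(blu.astype(np.uint8))
    cx=(271,255) if n=="scene" else (320,300)
    lab=l[cx[1],cx[0]]; m=l==lab; P,_,_=cloud(d,m)
    f=P[np.abs(P[:,2]-.005)<.004]; w=P[P[:,2]>.02]
    for nm,q in(("floor",f),("wall",w)):
        (c,s,a)=cv2.minAreaRect((q[:,:2]*1000).astype(np.float32)); print(n,nm,len(q),np.round(c,1),np.round(s,1),a)
E
python3 loc.py
```

```text
scene top 75 [0.5858 0.2057 0.1658] [0.6061 0.2265 0.1766] [0.5981 0.2158 0.1724]
scene low 888 [0.5607 0.1813 0.1   ] [0.6455 0.3919 0.1593] [0.615  0.2189 0.1465]
scene floor 1722 [ 466.  -127.1] [154.3 146.7] 1.8428716659545898
scene wall 494 [ 465.1 -128.5] [156.8 150.9] 1.7507504224777222
side top 35 [0.5803 0.2028 0.1653] [0.6025 0.2261 0.1755] [0.5897 0.2136 0.172 ]
side low 453 [0.5562 0.1784 0.1001] [0.6377 0.393  0.1599] [0.5848 0.1969 0.1403]
side floor 1792 [ 459.5 -129.4] [147.7 152.5] 2.112480401992798
side wall 559 [ 460.9 -129.4] [150.8 153.3] 1.826147198677063
```

Request:
play_rows --deltas "1 0.03 -0.03 0.04 0 0 0; 1 0.06 -0.06 0.08 0 0 0; 1 0.1 -0.1 0.1 0 0 0; 1 0.13 -0.14 0.1 0 0 0; 1 0.165 -0.175 0.1 0 0 0; 1 0.2 -0.21 0.1 0 0 0; 1 0.23 -0.245 0.1 0 0 0; 1 0.265 -0.28 0.1 0 0 0; 1 0.30 -0.31 0.1 0 0 0; 1 0.325 -0.348 0.1 0 0 0" --force 20

```text
time_s: 1.15
ee_pos: [0.5907, 0.222, 0.3361]
ee_rot: [-3.141, -0.0, 2.696]
wrist_force: [0.2, 0.6, -0.4]
finger_gap: 1.004
grip_force: 0.0
```

Request:
play_rows --deltas "1 0 0 0 0 0 0; 1 0 0 0 0 0 0; 1 0 0 0 0 0 0; 1 0 0 0 0 0 0; 1 0 0 0 0 0 0; 1 0 0 0 0 0 0; 1 0 0 0 0 0 0; 1 0 0 0 0 0 0; 1 0 0 0 0 0 0; 1 0 0 0 0 0 0"

```text
time_s: 2.15
ee_pos: [0.5895, 0.2231, 0.3366]
ee_rot: [3.141, -0.0, 2.695]
wrist_force: [-0.2, 0.3, 0.2]
finger_gap: 1.0
grip_force: 0.0
```

```bash
cat > w.py <<'E'
from loc import *
s=status.observe(); d=grab("wrist"); import sys
print(s["ee_pos"],s["ee_rot"],s["joint_pos"].round(2),s["wrist_force"].round(2),s["torque"].round(3),-d["R"].T@d["t"])
cv2.imwrite(f"pics/{sys.argv[1]}.png",d["frame"][...,::-1]); np.savez("pics/"+sys.argv[1],**d)
P,u,v=cloud(d); H=hsv(d)[v,u]
yel=(H[:,0]>20)&(H[:,0]<34)&(H[:,1]>150)&(H[:,2]>90)
for nm,lo,hi in (("knob",.168,.185),("top",.145,.157)):
    m=yel&(P[:,2]>lo)&(P[:,2]<hi)
    if m.sum()>20:
        c,r=cv2.minEnclosingCircle((P[m,:2]*1000).astype(np.float32)); print(nm,m.sum(),np.round(c,1),round(r,1),np.median(P[m],0).round(4))
E
python3 w.py w1
```

```text
[0.58950648 0.2230716  0.33658013] [ 3.14149474e+00 -1.87066134e-05  2.69477954e+00] [-0.6   0.31  0.22  1.29 -0.07  1.55  0.74] [-0.21  0.3   0.18] [-0.024 -0.019  0.011] [0.51661899 0.25812432 0.48493263]
```

View pics/w1.png

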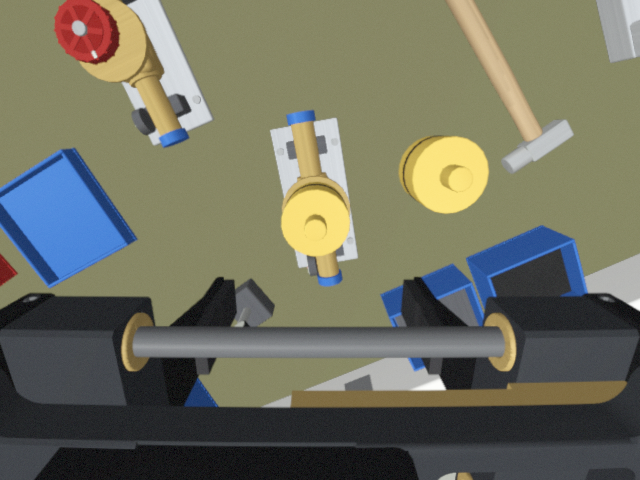

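The wrist view shows the covered valve with its knob at (315,228), and the bigger cover standing loose on the bench at (445,173). I'll use colour contours and rays for the precise position.

```bash
cat > k.py <<'E'
from loc import *
import sys
d=load(sys.argv[1]); H=hsv(d); print(H[228,315],H[205,315],d["depth"][228,315],d["depth"][205,315])
yel=((H[...,0]>22)&(H[...,0]<34)&(H[...,1]>150)&(H[...,2]>150)).astype(np.uint8)
k,l,st,c=cv2.connectedComponentsWithStats(yel)
for i in range(1,k):
    if st[i,4]>300: print(st[i],c[i].round(1))
P,u,v=cloud(d,yel>0)
for i in range(1,k):
    if st[i,4]>300:
        q=P[l[v,u]==i]
        if len(q): print(i,np.percentile(q,[1,50,99],axis=0).round(4).tolist())
i=l[205,315]; cs,_=cv2.findContours((l==i).astype(np.uint8),cv2.RETR_EXTERNAL,cv2.CHAIN_APPROX_NONE)
C=max(cs,key=len).reshape(-1,2)
X=onplane(d,C,.150); X=X[:, :2]
# points on far side from camera nadir: lit rim of the top disc
cam=(-d["R"].T@d["t"])[:2]; print("top",circ(X), )
cv2.imwrite("pics/kz.png",cv2.resize(d["frame"][165:275,250:380,::-1],None,fx=5,fy=5))
E
python3 k.py w1
```

```text
[ 24 130 250] [ 24 129 251] 0.32242543 0.34016085
top (array([0.70848566, 0.16916497]), np.float64(0.3692192483799672))
```

View pics/kz.png

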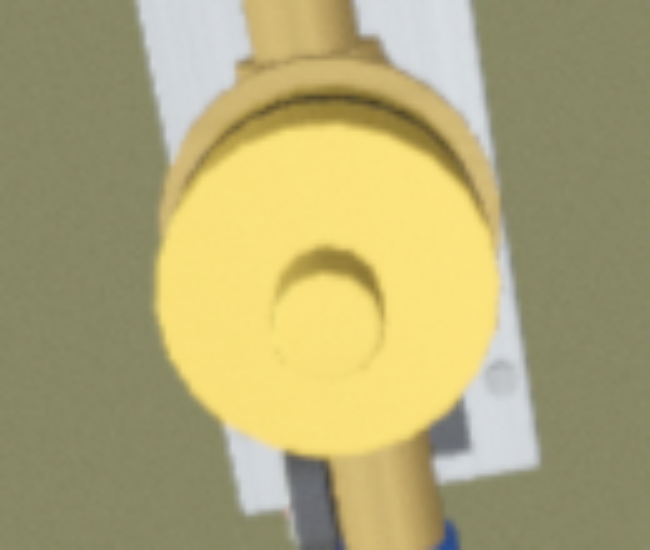

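Crop: knob top centre at image (315.4,229.3), cup-top centre at (315.3,222.4).

```bash
python3 - <<'E'
from loc import *
d=load("w1")
a=onplane(d,[(315.4,229.3)],.174);b=onplane(d,[(315.3,222.4),(281.3,222.4),(349.3,222.4)],.150)
print(a,b,np.linalg.norm(b[1]-b[2]))
e=load("w1");P,u,v=cloud(e); 
for (x,y,r) in((315,229,6),(315,222,34)):
    m=(np.hypot(u-x,v-y)<r); print(np.median(P[m],0))
E
```

```text
[[0.59544564 0.21775827 0.174     ]] [[0.59498446 0.21768875 0.15      ]
 [0.58017209 0.18682945 0.15      ]
 [0.60978995 0.24855697 0.15      ]] 0.0684653521327718
[0.59510631 0.21764733 0.17435705]
[0.59263353 0.21862854 0.15044993]
```

Request:
play_rows --deltas "1 0.003 -0.003 -0.03 0 0 0; 1 0.006 -0.0055 -0.06 0 0 0; 1 0.006 -0.0055 -0.09 0 0 0; 1 0.006 -0.0055 -0.115 0 0 0; 1 0.006 -0.0055 -0.135 0 0 0; 1 0.006 -0.0055 -0.15 0 0 0; 1 0.006 -0.0055 -0.16 0 0 0; 1 0.006 -0.0055 -0.165 0 0 0; 1 0.006 -0.0055 -0.168 0 0 0; 1 0.006 -0.0055 -0.168 0 0 0"

```text
time_s: 3.2
ee_pos: [0.5957, 0.2176, 0.1689]
ee_rot: [3.141, 0.0, 2.695]
wrist_force: [0.4, 0.1, -0.3]
finger_gap: 1.0
grip_force: 0.0
```

Request:
play_rows --deltas "-0.3 0 0 0 0 0 0; -0.45 0 0 0 0 0 0; -0.6 0 0 0 0 0 0; -0.8 0 0 0 0 0 0; -0.9 0 0 0 0 0 0; -1 0 0 0 0 0 0; -1 0 0 0 0 0 0; -1 0 0 0 0 0 0; -1 0 0 0 0 0 0; -1 0 0 0 0 0 0"

```text
time_s: 4.2
ee_pos: [0.5954, 0.2175, 0.1685]
ee_rot: [-3.142, -0.0, 2.695]
wrist_force: [-0.1, -0.8, -0.6]
finger_gap: 0.245
grip_force: 20.0
```

Request:
play_rows --deltas "-1 0 0 0.005 0 0 0; -1 0 0 0.015 0 0 0; -1 0 0 0.03 0 0 0; -1 0 0 0.045 0 0 0; -1 0 0 0.06 0 0 0; -1 0 0 0.075 0 0 0; -1 0 0 0.09 0 0 0; -1 0 0 0.105 0 0 0; -1 -0.004 -0.01 0.11 0 0 0; -1 -0.01 -0.027 0.11 0 0 0"

```text
time_s: 5.2
ee_pos: [0.5854, 0.1909, 0.2793]
ee_rot: [3.141, 0.001, 2.696]
wrist_force: [0.2, -0.5, -1.2]
finger_gap: 0.241
grip_force: 20.0
```

Request:
play_rows --deltas "-1 -0.01 -0.027 0 0 0 0; -1 -0.021 -0.057 0 0 0 0; -1 -0.034 -0.09 0 0 0 0; -1 -0.047 -0.125 0 0 0 0; -1 -0.06 -0.16 0 0 0 0; -1 -0.075 -0.195 0 0 0 0; -1 -0.088 -0.23 0 0 0 0; -1 -0.1 -0.262 0 0 0 0; -1 -0.107 -0.285 0 0 0 0; -1 -0.111 -0.295 0 0 0 0"

```text
time_s: 6.2
ee_pos: [0.4731, -0.1073, 0.2786]
ee_rot: [3.141, -0.0, 2.691]
wrist_force: [0.3, 0.6, -0.6]
finger_gap: 0.244
grip_force: 20.0
```

```bash
cat > t.py <<'E'
from loc import *
import sys
print({k:np.round(v,3) for k,v in status.observe().items() if k in("ee_pos","joint_pos","wrist_force","torque","finger_gap")})
d=grab("wrist"); np.savez("pics/w2",**d); cv2.imwrite("pics/w2.png",d["frame"][...,::-1])
H=hsv(d); b=(H[...,0]>100)&(H[...,0]<125)&(H[...,1]>120)
P,u,v=cloud(d,b)
for nm,m in(("floor",np.abs(P[:,2]-.005)<.006),("wall",np.abs(P[:,2]-.028)<.005)):
    q=P[m&(np.hypot(P[:,0]-.463,P[:,1]+.129)<.12)]
    if len(q)>50:
        c,s,a=cv2.minAreaRect((q[:,:2]*1000).astype(np.float32)); print(nm,len(q),np.round(c,1),np.round(s,1),round(a,1),np.median(q[:,2]))
E
python3 t.py
```

```text
{'joint_pos': array([-0.293, -0.019,  0.42 ,  1.773,  0.008,  1.386,  1.246]), 'ee_pos': array([ 0.473, -0.107,  0.279]), 'wrist_force': array([ 0.295,  0.582, -0.616]), 'torque': array([0.02 , 0.006, 0.032]), 'finger_gap': np.float64(0.244)}
floor 9052 [ 465.5 -125.8] [141.7 145.9] 1.7 0.005281267147007647
wall 1532 [ 464.8 -127.7] [148.6 149.5] 1.7 0.027886533179424914
```

View pics/w2.png

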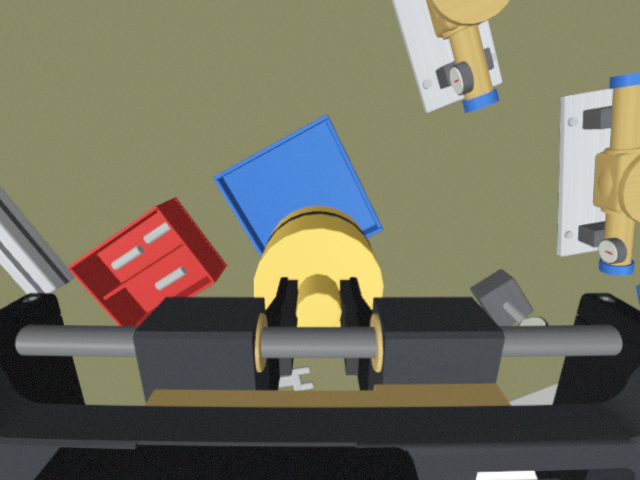

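The wrist view shows the cover held upright at (318,275), and the tray under and behind it, centred near (298,190). The measured tray centre is (0.4645,-0.128).

Request:
play_rows --deltas "-1 -0.004 -0.01 -0.015 0 0 0; -1 -0.0085 -0.0205 -0.04 0 0 0; -1 -0.0085 -0.0205 -0.07 0 0 0; -1 -0.0085 -0.0205 -0.1 0 0 0; -1 -0.0085 -0.0205 -0.13 0 0 0; -1 -0.0085 -0.0205 -0.15 0 0 0; -1 -0.0085 -0.0205 -0.168 0 0 0; -1 -0.0085 -0.0205 -0.18 0 0 0; -1 -0.0085 -0.0205 -0.187 0 0 0; -1 -0.0085 -0.0205 -0.19 0 0 0"

```text
time_s: 7.25
ee_pos: [0.4661, -0.1245, 0.0882]
ee_rot: [-3.142, -0.0, 2.695]
wrist_force: [1.1, 0.3, -1.3]
finger_gap: 0.243
grip_force: 20.0
```

Request:
play_rows --deltas "-1 0 0 -0.001 0 0 0; -1 0 0 -0.002 0 0 0; -1 0 0 -0.003 0 0 0; -1 0 0 -0.004 0 0 0; -1 0 0 -0.005 0 0 0; -1 0 0 -0.006 0 0 0; -1 0 0 -0.007 0 0 0; -1 0 0 -0.0075 0 0 0; -1 0 0 -0.0075 0 0 0; -1 0 0 -0.0075 0 0 0"

```text
time_s: 8.25
ee_pos: [0.466, -0.1249, 0.0811]
ee_rot: [3.142, -0.0, 2.695]
wrist_force: [-0.1, 0.2, -1.2]
finger_gap: 0.247
grip_force: 20.0
```

Request:
play_rows --deltas "-1 0 0 -0.0002 0 0 0; -1 0 0 -0.0004 0 0 0; -1 0 0 -0.0006 0 0 0; -1 0 0 -0.0008 0 0 0; -1 0 0 -0.001 0 0 0; -1 0 0 -0.001 0 0 0; -1 0 0 -0.001 0 0 0; -1 0 0 -0.001 0 0 0; -1 0 0 -0.001 0 0 0; -1 0 0 -0.001 0 0 0"

```text
time_s: 9.25
ee_pos: [0.4661, -0.1251, 0.0803]
ee_rot: [3.142, 0.0, 2.695]
wrist_force: [-2.8, -1.4, 5.0]
finger_gap: 0.249
grip_force: 20.0
```

Contact felt (+5 N). Release and rise, also pre-rotating the wrist clockwise for the wheel.

Request:
play_rows --deltas "-0.45 0 0 -0.0005 0 0 0; -0.4 0 0 -0.0005 0 0 0; -0.2 0 0 0 0 0 0; 0 0 0 0 0 0 0; 0.5 0 0 0 0 0 0; 1 0 0 0 0 0 0; 1 0 0 0 0 0 0; 1 0 0 0.01 0 0 0; 1 0 0 0.03 0 0 0; 1 0 0 0.06 0 0 0"

```text
time_s: 10.25
ee_pos: [0.4651, -0.1249, 0.1404]
ee_rot: [-3.14, -0.002, 2.695]
wrist_force: [0.4, -0.7, -0.3]
finger_gap: 0.94
grip_force: 0.0
```

Request:
play_rows --deltas "1 0 0 0.04 0 0 0; 1 0 0 0.08 0 0 0; 1 0 0 0.12 0 0 0; 1 0 0.02 0.15 0 0 -8; 1 0 0.04 0.17 0 0 -16; 1 0.03 0.08 0.17 0 0 -24; 1 0.045 0.12 0.17 0 0 -32; 1 0.06 0.155 0.17 0 0 -40; 1 0.075 0.19 0.17 0 0 -45; 1 0.075 0.19 0.17 0 0 -45"

```text
time_s: 11.25
ee_pos: [0.5414, 0.0708, 0.3099]
ee_rot: [-3.141, -0.001, 1.914]
wrist_force: [-0.4, 0.1, -0.5]
finger_gap: 1.002
grip_force: 0.0
```

```bash
python3 - <<'E'
from loc import *
s=status.observe();print(s["joint_pos"].round(3),s["ee_pos"].round(4),s["ee_rot"].round(3),s["torque"].round(3))
for n in("scene","wrist"):
    d=grab(n);H=hsv(d);np.savez("pics/c_"+n,**d);cv2.imwrite(f"pics/c_{n}.png",d["frame"][...,::-1])
    P,u,v=cloud(d); Hh=H[v,u]
    m=(Hh[:,0]>18)&(Hh[:,0]<34)&(Hh[:,1]>110)&(np.hypot(P[:,0]-.465,P[:,1]+.127)<.06)
    q=P[m]
    for lo,hi in((.08,.09),(.055,.068)):
        w=q[(q[:,2]>lo)&(q[:,2]<hi)]
        if len(w)>5:print(n,len(w),np.median(w,0).round(4),w.min(0).round(3),w.max(0).round(3))
    r=((Hh[:,0]<6)|(Hh[:,0]>174))&(Hh[:,1]>130)&(np.hypot(P[:,0]-.595,P[:,1]-.218)<.06)
    q=P[r&(P[:,2]>.128)&(P[:,2]<.14)]
    if len(q)>20: print(n,"wheel",len(q),circ(q),np.median(q,0),cv2.minEnclosingCircle((q[:,:2]*1000).astype(np.float32)))
b=np.vstack([cv2.imread("pics/c_scene.png")[150:390,180:500]]);w=cv2.resize(cv2.imread("pics/c_wrist.png"),(320,240))
cv2.imwrite("pics/cc.png",np.hstack([b,w]))
E
```

```text
[-0.46   0.122  0.274  1.569 -0.034  1.456  0.159] [0.5414 0.0708 0.3099] [-3.141e+00 -1.000e-03  1.914e+00] [-0.065  0.04   0.015]
scene 49 [ 0.4682 -0.1258  0.0845] [ 0.458 -0.136  0.08 ] [ 0.481 -0.116  0.089]
scene 374 [ 0.4737 -0.1225  0.0612] [ 0.431 -0.161  0.055] [ 0.505 -0.091  0.068]
scene wheel 314 (array([0.59654936, 0.21653908]), np.float64(0.01967357848312717)) [0.59909996 0.21625732 0.13328342] ((596.437744140625, 216.07919311523438), 28.473142623901367)
wrist 125 [ 0.4933 -0.1121  0.0614] [ 0.486 -0.124  0.055] [ 0.5   -0.096  0.064]
wrist wheel 2899 (array([0.59424274, 0.21680643]), np.float64(0.019526886258129313)) [0.5926639  0.21693171 0.1347905 ] ((594.9644165039062, 216.96563720703125), 27.934297561645508)
```

View pics/cc.png

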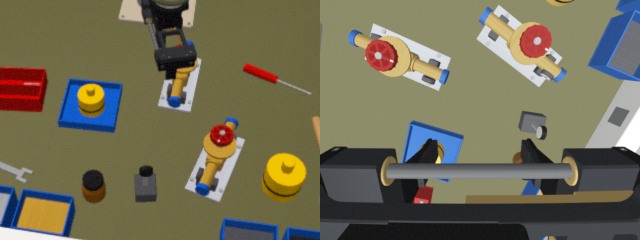

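The left half shows the cover standing in the tray at (90,97). The right half shows the now bare red wheel. Wheel measured at (0.595,0.217). Moving over it and winding the wrist clockwise.

Request:
play_rows --deltas "1 0.01 0.03 0 0 0 -8; 1 0.02 0.06 0 0 0 -16; 1 0.03 0.09 0 0 0 -24; 1 0.04 0.12 0 0 0 -32; 1 0.0535 0.146 0 0 0 -40; 1 0.0535 0.146 -0.02 0 0 -48; 1 0.0535 0.146 -0.04 0 0 -56; 1 0.0535 0.146 -0.06 0 0 -64; 1 0.0535 0.146 -0.08 0 0 -72; 1 0.0535 0.146 -0.1 0 0 -80"

```text
time_s: 12.35
ee_pos: [0.5948, 0.209, 0.2103]
ee_rot: [3.141, -0.001, 0.506]
wrist_force: [0.2, -0.3, -0.6]
finger_gap: 1.0
grip_force: 0.0
```

Request:
play_rows --deltas "1 0 0 0 0 0 -7; 1 0 0 0 0 0 -14; 1 0 0 0 0 0 -21; 1 0 0 0 0 0 -26; 1 0 0 0 0 0 -26; 1 0 0 0 0 0 -26; 1 0 0 0 0 0 -26; 1 0 0 0 0 0 -26; 1 0 0 0 0 0 -26; 1 0 0 0 0 0 -26"

```text
time_s: 13.35
ee_pos: [0.5945, 0.211, 0.2101]
ee_rot: [3.141, 0.0, 0.06]
wrist_force: [0.6, 0.5, -0.5]
finger_gap: 0.998
grip_force: 0.0
```

```bash
cat > m.py <<'E'
from loc import *
s=status.observe();print(s["time_s"],s["joint_pos"].round(3),s["ee_pos"].round(4),s["ee_rot"].round(3),s["wrist_force"].round(2),s["torque"].round(3))
E
python3 m.py; python3 - <<'E'
from loc import *
d=grab("wrist");H=hsv(d);np.savez("pics/wh",**d)
P,u,v=cloud(d); Hh=H[v,u]
r=((Hh[:,0]<6)|(Hh[:,0]>174))&(Hh[:,1]>130)&(np.hypot(P[:,0]-.595,P[:,1]-.218)<.06)
q=P[r&(P[:,2]>.130)&(P[:,2]<.14)]
print("wheel",len(q),np.median(q,0),cv2.minEnclosingCircle((q[:,:2]*1000).astype(np.float32)),np.percentile(q[:,2],[5,95]))
E
```

```text
13.35 [-0.743  0.374  0.428  1.503 -0.158  1.299 -1.809] [0.5945 0.211  0.2101] [3.141 0.    0.06 ] [ 0.63  0.48 -0.53] [-0.024  0.124  0.014]
wheel 3987 [0.59788761 0.21780848 0.13450992] ((595.3062744140625, 217.26393127441406), 27.566638946533203) [0.1329689  0.13601824]
```

Request:
play_rows --deltas "1 0.0005 0.003 0 0 0 0; 1 0.0007 0.0062 0 0 0 0; 1 0.0007 0.0062 -0.02 0 0 0; 1 0.0007 0.0062 -0.04 0 0 0; 1 0.0007 0.0062 -0.055 0 0 0; 1 0.0007 0.0062 -0.068 0 0 0; 1 0.0007 0.0062 -0.078 0 0 0; 1 0.0007 0.0062 -0.085 0 0 0; 1 0.0007 0.0062 -0.088 0 0 0; 1 0.0007 0.0062 -0.088 0 0 0"

```text
time_s: 14.4
ee_pos: [0.5953, 0.2173, 0.122]
ee_rot: [3.141, 0.0, 0.059]
wrist_force: [-0.1, -0.2, -0.1]
finger_gap: 1.0
grip_force: 0.0
```

```bash
python3 m.py
```

```text
14.4 [-0.734  0.452  0.407  1.592 -0.191  1.137 -1.795] [0.5953 0.2173 0.122 ] [3.141 0.    0.059] [-0.13 -0.2  -0.1 ] [-0.033  0.128  0.004]
```

Request:
play_rows --deltas "0.6 0 0 0 0 0 0; 0.45 0 0 0 0 0 0; 0.35 0 0 0 0 0 0; 0.25 0 0 0 0 0 0; 0 0 0 0 0 0 0; -0.5 0 0 0 0 0 0; -1 0 0 0 0 0 0; -1 0 0 0 0 0 0; -1 0 0 0 0 0 0; -1 0 0 0 0 0 0" --force 45

```text
time_s: 15.4
ee_pos: [0.5952, 0.2177, 0.1222]
ee_rot: [-3.141, -0.0, 0.06]
wrist_force: [-0.2, 2.7, 0.3]
finger_gap: 0.607
grip_force: 45.0
```

```bash
python3 m.py
```

```text
15.4 [-0.734  0.452  0.406  1.592 -0.192  1.137 -1.795] [0.5952 0.2177 0.1222] [-3.141 -0.     0.06 ] [-0.23  2.68  0.26] [ 0.551  0.087 -0.069]
```

Request:
play_rows --deltas "-1 0 0 0.00021 0 0 3; -1 0 0 0.00042 0 0 6; -1 0 0 0.00063 0 0 9; -1 0 0 0.00084 0 0 12; -1 0 0 0.00105 0 0 15; -1 0 0 0.00126 0 0 18; -1 0 0 0.00147 0 0 21; -1 0 0 0.00168 0 0 24; -1 0 0 0.00188 0 0 27; -1 0 0 0.00209 0 0 30"

```text
time_s: 16.4
ee_pos: [0.595, 0.2184, 0.1242]
ee_rot: [-3.14, -0.001, 0.585]
wrist_force: [-0.9, 5.1, 1.7]
finger_gap: 0.601
grip_force: 45.0
```

```bash
python3 m.py
```

```text
16.4 [-0.662  0.439  0.31   1.586 -0.145  1.138 -1.305] [0.595  0.2184 0.1242] [-3.14e+00 -1.00e-03  5.85e-01] [-0.91  5.11  1.7 ] [ 0.974  0.25  -0.491]
```

Request:
play_rows --deltas "-1 0 0 0.00042 0 0 6; -1 0 0 0.00084 0 0 12; -1 0 0 0.00126 0 0 18; -1 0 0 0.00168 0 0 24; -1 0 0 0.00209 0 0 30; -1 0 0 0.00251 0 0 36; -1 0 0 0.00293 0 0 42; -1 0 0 0.00335 0 0 48; -1 0 0 0.00377 0 0 54; -1 0 0 0.00419 0 0 60"

```text
time_s: 17.4
ee_pos: [0.5937, 0.2191, 0.1282]
ee_rot: [-3.139, -0.002, 1.636]
wrist_force: [-6.9, 6.0, 3.2]
finger_gap: 0.608
grip_force: 45.0
```

```bash
python3 m.py
```

```text
17.4 [-0.521  0.425  0.125  1.575 -0.059  1.147 -0.318] [0.5937 0.2191 0.1282] [-3.139e+00 -2.000e-03  1.636e+00] [-6.93  5.96  3.2 ] [ 1.189  1.388 -0.498]
```

Request:
play_rows --deltas "-1 -0.0002 0.0001 0.00010 0 0 1.5; -1 -0.0004 0.0002 0.00021 0 0 3; -1 -0.0006 0.0003 0.00031 0 0 4.5; -1 -0.0008 0.0004 0.00042 0 0 6; -1 -0.001 0.0004 0.00052 0 0 7.5; -1 -0.001 0.0004 0.00063 0 0 9; -1 -0.001 0.0004 0.00073 0 0 10.5; -1 -0.001 0.0004 0.00084 0 0 12; -1 -0.001 0.0004 0.00094 0 0 13.5; -1 -0.001 0.0004 0.00105 0 0 15"

```text
time_s: 18.4
ee_pos: [0.5932, 0.2191, 0.1293]
ee_rot: [-3.141, -0.002, 1.894]
wrist_force: [-4.3, 5.0, 1.8]
finger_gap: 0.607
grip_force: 45.0
```

```bash
python3 m.py
```

```text
18.4 [-0.488  0.422  0.082  1.573 -0.039  1.149 -0.075] [0.5932 0.2191 0.1293] [-3.141e+00 -2.000e-03  1.894e+00] [-4.27  5.04  1.82] [ 1.055  0.852 -0.442]
```

Request:
play_rows --deltas "-1 -0.0002 0.0001 0.00008 0 0 1.2; -1 -0.0004 0.0002 0.00017 0 0 2.4; -1 -0.0005 0.0003 0.00025 0 0 3.6; -1 -0.0005 0.0003 0.00034 0 0 4.8; -1 -0.0005 0.0003 0.00042 0 0 6; -1 -0.0005 0.0003 0.0005 0 0 7.2; -1 -0.0005 0.0003 0.00059 0 0 8.4; -1 -0.0005 0.0003 0.00067 0 0 9.6; -1 -0.0005 0.0003 0.00075 0 0 10.8; -1 -0.0005 0.0003 0.00084 0 0 12"

```text
time_s: 19.4
ee_pos: [0.5929, 0.2189, 0.1301]
ee_rot: [-3.141, -0.002, 2.102]
wrist_force: [-3.4, 3.6, 1.8]
finger_gap: 0.61
grip_force: 45.0
```

```bash
python3 m.py
```

```text
19.4 [-0.461  0.42   0.047  1.572 -0.023  1.151  0.122] [0.5929 0.2189 0.1301] [-3.141e+00 -2.000e-03  2.102e+00] [-3.43  3.56  1.83] [ 0.866  0.764 -0.403]
```

Request:
play_rows --deltas "-1 -0.0002 0.0001 0.00008 0 0 1.2; -1 -0.0003 0 0.00017 0 0 2.4; -1 -0.0004 0 0.00025 0 0 3.6; -1 -0.0005 0 0.00034 0 0 4.8; -1 -0.0005 0 0.00042 0 0 6; -1 -0.0005 0 0.0005 0 0 7.2; -1 -0.0005 0 0.00059 0 0 8.4; -1 -0.0005 0 0.00067 0 0 9.6; -1 -0.0005 0 0.00075 0 0 10.8; -1 -0.0005 0 0.00084 0 0 12"

```text
time_s: 20.4
ee_pos: [0.5926, 0.2188, 0.131]
ee_rot: [-3.141, -0.001, 2.312]
wrist_force: [-3.0, 4.6, 2.3]
finger_gap: 0.608
grip_force: 45.0
```

```bash
python3 m.py
```

```text
20.4 [-0.434  0.419  0.012  1.571 -0.007  1.153  0.32 ] [0.5926 0.2188 0.131 ] [-3.141e+00 -1.000e-03  2.312e+00] [-3.02  4.58  2.27] [ 0.913  0.681 -0.401]
```

Request:
play_rows --deltas "-1 -0.0002 0 0.00008 0 0 1.2; -1 -0.0003 0 0.00017 0 0 2.4; -1 -0.0004 0 0.00025 0 0 3.6; -1 -0.0005 0 0.00034 0 0 4.8; -1 -0.0005 0 0.00042 0 0 6; -1 -0.0005 0 0.0005 0 0 7.2; -1 -0.0005 0 0.00059 0 0 8.4; -1 -0.0005 0 0.00067 0 0 9.6; -1 -0.0005 0 0.00075 0 0 10.8; -1 -0.0005 0 0.00084 0 0 12"

```text
time_s: 21.4
ee_pos: [0.5923, 0.2185, 0.1318]
ee_rot: [3.141, -0.001, 2.522]
wrist_force: [-2.8, 4.4, 1.3]
finger_gap: 0.606
grip_force: 45.0
```

```bash
python3 m.py
```

```text
21.4 [-0.407  0.418 -0.023  1.57   0.009  1.154  0.519] [0.5923 0.2185 0.1318] [ 3.141e+00 -1.000e-03  2.522e+00] [-2.81  4.39  1.27] [ 0.919  0.456 -0.495]
```

Request:
play_rows --deltas "-1 0 0 0 0 0 0; -1 0 0 0 0 0 0; -1 0 0 0 0 0 0; -1 0 0 0 0 0 0; -1 0 0 0 0 0 0; -1 -0.0001 0 0.00008 0 0 1.2; -1 -0.0002 0 0.00017 0 0 2.4; -1 -0.0003 0 0.00025 0 0 3.6; -1 -0.0003 0 0.00034 0 0 4.8; -1 -0.0003 0 0.00042 0 0 6"

```text
time_s: 22.4
ee_pos: [0.5922, 0.2184, 0.1322]
ee_rot: [3.141, -0.001, 2.627]
wrist_force: [-2.7, 4.0, 0.7]
finger_gap: 0.606
grip_force: 45.0
```

```bash
python3 m.py
```

```text
22.4 [-0.394  0.418 -0.04   1.569  0.017  1.155  0.618] [0.5922 0.2184 0.1322] [ 3.141e+00 -1.000e-03  2.627e+00] [-2.68  3.96  0.66] [ 0.994  0.337 -0.546]
```

Request:
play_rows --deltas "-1 0 0 0 0 0 0; -1 0 0 0 0 0 0; -1 0 0 0 0 0 0; -1 0 0 0 0 0 0; -1 0 0 0 0 0 0; -1 0 0 0 0 0 0; -1 -0.0001 0 0.00008 0 0 1.2; -1 -0.0002 0 0.00017 0 0 2.4; -1 -0.0002 0 0.00025 0 0 3.6; -1 -0.0002 0 0.00034 0 0 4.8"

```text
time_s: 23.4
ee_pos: [0.5922, 0.2183, 0.1326]
ee_rot: [3.141, -0.0, 2.711]
wrist_force: [-1.1, 4.7, -0.6]
finger_gap: 0.604
grip_force: 45.0
```

```bash
python3 m.py
```

```text
23.4 [-0.383  0.417 -0.054  1.569  0.023  1.156  0.698] [0.5922 0.2183 0.1326] [ 3.141 -0.     2.711] [-1.12  4.69 -0.63] [ 1.133  0.257 -0.594]
```

Request:
play_rows --deltas "-1 0 0 0 0 0 0; -1 0 0 0 0 0 0; -1 0 0 0 0 0 0; -1 0 0 0 0 0 0; 0.3 0 0 0 0 0 0; 0.6 0 0 0 0 0 0; 1 0 0 0 0 0 0; 1 0 0 0 0 0 0; 1 0 0 0 0 0 0; 1 0 0 0 0 0 0"

```text
time_s: 24.4
ee_pos: [0.5923, 0.2178, 0.1327]
ee_rot: [-3.141, 0.0, 2.709]
wrist_force: [0.2, -1.1, 0.3]
finger_gap: 0.972
grip_force: 0.0
```

Request:
play_rows --deltas "1 0 0 0.005 0 0 0; 1 0 0 0.015 0 0 0; 1 0 0 0.03 0 0 0; 1 0 0 0.05 0 0 0; 1 0 0 0.07 0 0 0; 1 0 0 0.09 0 0 0; 1 0 0 0.11 0 0 0; 1 -0.01 0 0.13 0 0 0; 1 -0.02 0 0.14 0 0 0; 1 -0.02 0 0.14 0 0 0"

```text
time_s: 25.4
ee_pos: [0.5719, 0.2187, 0.2754]
ee_rot: [3.139, 0.002, 2.71]
wrist_force: [-0.3, -0.3, -0.2]
finger_gap: 0.997
grip_force: 0.0
```

```bash
python3 m.py; python3 - <<'E'
from loc import *
a=cv2.resize(grab("scene")["frame"][150:390,100:500],None,fx=1,fy=1)
d=grab("wrist");H=hsv(d);P,u,v=cloud(d);h=H[v,u]
q=P[((h[:,0]<6)|(h[:,0]>174))&(h[:,1]>130)&(np.hypot(P[:,0]-.595,P[:,1]-.218)<.05)&(P[:,2]>.135)]
print(len(q),np.median(q,0))
cv2.imwrite("pics/end.png",np.hstack([a,cv2.resize(d["frame"],(320,240))])[...,::-1])
E
```

```text
25.4 [-0.396  0.285 -0.055  1.44   0.015  1.413  0.688] [0.5719 0.2187 0.2754] [3.139e+00 2.000e-03 2.710e+00] [-0.28 -0.33 -0.23] [-0.051 -0.013 -0.016]
2634 [0.59196405 0.21845423 0.14503621]
```

View pics/end.png

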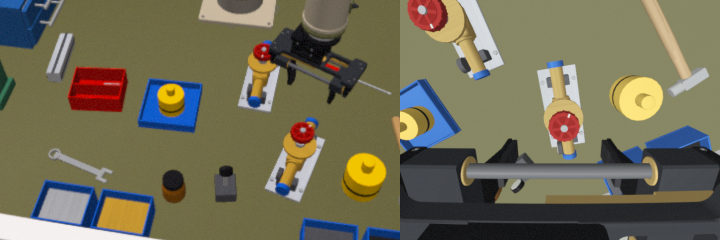

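The cover stands in the tray at (171,98). The wheel has risen 10.5 mm, which matches the 2.65 rad turned, so there was no slip. The gripper is clear.

```bash
python3 -c "
from station import manip; print(manip.sign_off())"
```

```text
the job is handed in; nothing more can be done
None
```

I set the cover upright in the blue tray and opened the valve 2.65 rad to a snug back-seat (about 0.19 N m above free turning), then let go and handed the job in at about 25 s; sign-off gave no verdict.

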